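# Back a fraction turntable off by one notch

### The job

The vial tray of the fraction turntable has been advanced one place too far. With a fingertip, lift the ratchet pawl out of its notch and tip it right back until it rests against its stop, push the tray backward (anticlockwise seen from above) by exactly one notch, and tip the pawl over again so that it drops fully home in that notch. Use light pushes only: grip and lift nothing, and leave the bottle, the spare vial and the spanner where they are.

Things in the scene. Friction and masses are not known exactly. Their poses are not given: they have to be found in the camera images.
- turntable: White instrument housing, 310 x 310 mm, flat top 45 mm above the bench, fixed to the bench, with a round vial tray on top. Origin: centre of its underside, on the tray's vertical axis. x points from the black front strip (robot's side) to the drip column at the far edge, y to the left, z up. All 'turntable frame' coordinates below are in this frame, in mm.
- tray_axis (a point): Point on the tray's vertical axis at the top of its aluminium disc, 65 mm above the bench. The disc (radius 130 mm, 12 mm thick) has ten notches 24 mm wide and 20 mm deep in its rim, 36 degrees apart. On it stands a black carrier (radius 94, top at 85 mm) with ten capped vials, 22 mm thick, 78 mm from the axis, tops 113 mm above the bench.
- tray (a joint): Tray angle (rad) about its axis; it grows anticlockwise seen from above, which is backward. Within 0.035 of 0 at the start; one notch is 0.628 (36 degrees). With the pawl home the tray has about 0.045 of play either way, then the pawl blocks it backward. It turns under a light push (1 to 2 N at the post) and stays where it is left. The pawl drops home only within the same play of a notch.
- post_top (a point): Centre of the top of the tray's finger post, the thing to push the tray by: an upright brass pin 12 mm thick on the disc, 105 mm from the axis, from 65 to 125 mm above the bench. At tray angle 0 it lies 95 degrees anticlockwise from the turntable's x axis. No vial stands farther out than 90 mm from the axis.
- pawl (a joint): Angle (rad) of the steel drop pawl (70 g) on its level hinge: 0 fully home in a notch, about 0.15 with its nose on top of the disc's rim, 1.5 tipped right back against its stop. It grows as the free end rises. Only its weight acts: it balances near 1.2; below 1.1 it falls forward and down, above 1.3 it falls back and stays there. If the notch is in line it drops home by itself.
- pawl_hinge (a point): Pawl's hinge axis, parallel to the turntable's y, at x = 60, y = -124, z = 64. At angle 0 the arm (12 wide, 7 thick) runs towards -x just above the disc; 60 mm along, its nose goes down into the notch, and there a finger tab (20 wide, 4 thick) slopes up and outward (23 degrees off upright). A bracket plate stands on the outer side: x = 51 to 81, y = -140 to -145, up to z = 101.
- pawl_tab (a point): Middle of the upper free edge of the pawl's finger tab: turntable frame -22, -124, 134 when home (82 mm out and 70 mm above the hinge). A fingertip under this overhanging edge, on its -x side, led up and over round the hinge, lifts the pawl; push near the edge, not low on the tab. Finger tilted 20 to 30 degrees, pointing down and to +x, is best. Tipped right back the edge is at 124, -124, 151.
- back_stop (a point): Middle of the level steel pin, 6 mm thick, parallel to the turntable's y, that the tipped-back pawl leans on (turntable frame 75, -124, 95). To tip the pawl over again, push the tab's edge from the +x side towards -x, a finger's tip some 15 to 20 mm below the edge; the edge runs on a circle of 108 mm about the hinge and rises 20 mm before the pawl falls.
- spout (a point): Lower tip of the drip spout, over the ring of vials (turntable frame 78, 0, 122). Its arm (16 mm wide, 156 to 170 mm high) runs along y = 0 to an upright column, 14 mm thick and 175 mm high, at x = 144.
- bottle: Bystander: amber glass bottle, 68 mm thick, 135 mm high, on the bench left of the turntable. Origin: centre of its underside.
- spare_vial: Bystander: spare capped vial, 22 mm thick, 46 mm high, standing on the bench right of the turntable. Origin: centre of its underside.
- spanner: Bystander: steel spanner, 140 mm long, 38 mm wide at the jaw, 8 mm high, lying on the bench right of the turntable. Origin: middle of its underside.

How it is judged:
By the outcome, as a careful person would: the job done as asked, in the order asked, and still so for the second after the job is handed in, with the robot touching nothing.
It also fails if it takes over 70 s, if anything falls off the work surface, if the arm or the gripper's body presses on something with over 40 N, if the wrist force passes 120 N, or if a joint passes its speed limit or range.

### The arm

A 7-joint arm with a two-finger parallel gripper is mounted at the origin on the work surface. World frame = base frame: x ahead of the robot, y to its left, z up, the work surface at z = 0. Lengths are in m, angles in rad, forces in N, time in s.
With the tool pointing down it reaches from about 0.35 to 0.9 m from the base axis. Payload 19.9 kg.
Tool frame: the origin (TCP) lies where the fingers leave the gripper's body, on its centre line; the fingertips stand 97 mm ahead of it and the grasp point (between the pads) lies 78 mm ahead of it; z points along the fingers, y is the line along which they close (so a half turn about z gives the same grasp; the last joint's range is limited). The gripper opens to 94 mm and grips with 3 to 60 N. Pads are 16 mm wide; open, the fingers measure 119 mm over their backs; the gripper's body (75 mm by 177 mm) begins 78 mm behind the grasp point.
Start: joints at [-1.389, 0.417, -0.01, 1.614, 0.005, 1.111, -0.053], TCP at [0.138, 0.61, 0.303] pointing down, gripper open.
Joint ranges: [-2.81, 2.81], [-0.39, 2.02], [-1.27, 1.25], [0.06, 2.57], [-1.19, 4.33], [0.19, 2], [-2.82, 2.82]. Speed limits (rad/s): [1.89, 1.89, 2.39, 2.39, 3.01, 3.01, 3.01].

### API

Orientations are given as a rotation vector (axis times angle).
In Python, from bench import manip gives the robot as it stands.
- The arm moves only by the tool servo_tool, never from a script. Its argument "commands" is one flat list of numbers, 4 for each row, row after row: the shift along the tool's x, y, z in m, then the turn about the tool's z in degrees. In form: [tx, ty, tz, twist, tx, ty, tz, twist, ...]. A call has 1 to 12 rows; each row shifts and turns the commanded pose from where the row before left it, along the tool's axes as they then stand; what a row does not reach is not made up. A row lasts 1/12 s, in which the tool goes at most 41.7 mm and 7.16 degrees, less where a joint would pass 70% of its speed; a pose out of reach is approached as far as the arm can. A call is refused whole if a number of a shift passes 0.0417 or a number of a turn 7.16, either way. A call with a gripper value outside its range is refused whole. "gripper" is the finger opening in m, from 0 to 0.094, set as the call begins (left out, the last holds). The fingers move at their own pace and stop on an object; "squeeze" is the grip in N (left out, the last holds). Time passes only in rows, so rows that do not move let the fingers close. It gives the time, the measured TCP pose, the force, the opening and the grip force at its end, in the units of the state.
- manip.get_state(): the state, without advancing time (a new reading comes with each control period).
- manip.capture(name): name is "scene" or "side" or "wrist"; returns a dict with "frame" (480x640x3 uint8, red, green, blue), "K" (3x3 intrinsics, pixels), "cam_to_world" (4x4, takes a point from camera to world coordinates). Camera axes: x right, y up, looking along -z (the intrinsics and any distortion apply to the point x, -y, -z); pixel columns grow to the right and rows downward; lengths in m; the calibration is good to about 2 mm. The wrist camera is an equidistant fisheye: a pixel r from the principal point sees the ray r / f radians off the axis. A picture is of the moment at which its call begins. There is no depth.
- manip.sign_off(): hands the job in; it is judged then, once.
Trained networks look in the newest picture that a camera, given by its name, has taken for a name from the list of things; names that differ only in an ending like _2 or _b are one class to them, and where a whole thing is asked for, a point or a joint stands for the part that bears it (a point fixed in the world has none). Each returns a list of dicts, best first, with "conf" (0 to 1); they miss things now and then, are a little off and sometimes report something else, mostly with a low value. They report only what shows in the picture. A call takes as long as a camera call.
- manip.search_frame(camera, thing): "xyz" ([x, y, z] in m, in the coordinates of the camera as it stood for that picture, good to about 4 mm: the middle of the surface that is visible of it).
The state is a dict: "time_s": time; "joints": joint angles; "qd": joint speeds; "effort": joint torques, N m; "tool_pos": TCP position; "orientation": TCP orientation; "ft_force": force on the tool from outside, world axes, zero at the start; "torque": the same for the moment, N m; "opening": finger opening in m; "finger_force": force on a finger pad.
Only numpy, scipy, OpenCV 4.12 (cv2) and the standard library are available. Lean on these libraries where they do the work, as an engineer would, in place of code of your own. Each camera call takes 0.05 s, during which the arm holds its last target. There are 200 camera calls.

## Working session

There is one attempt and no reset: what is moved stays moved. The work goes in short steps, Python scripts to look and compute and a tool call to move; the robot and the scene stay as the last step left them, time stands still between calls to the robot, and variables do not carry over. Pictures are saved under pics/ and viewed, at most 10 in all, crops included, and the job is handed in when it is done.

Besides the shell and the picture viewer there is one more tool, called after "Emit:" by a JSON object that holds its "method" and its "body". servo_tool: Moves the arm, as the interface text tells. Its arguments: {"type":"object","properties":{"commands":{"type":"array","items":{"type":"number"}},"gripper":{"type":"number"},"squeeze":{"type":"number"}},"required":["commands"]}

```bash
mkdir -p pics; ls; cat > h.py <<'E'
import numpy as np, cv2
from scipy.spatial.transform import Rotation as R
from bench import manip
def cap(n,f=None):
    c=manip.capture(n)
    if f: cv2.imwrite('pics/'+f,c['frame'][:,:,::-1])
    return c
def find(n,c,t):
    T=np.array(c['cam_to_world'])
    return [(round(d['conf'],2),(T[:3,:3]@np.array(d['xyz'])+T[:3,3]).round(4)) for d in manip.search_frame(n,t)[:2]]
def proj(c,p):
    T=np.array(c['cam_to_world']);q=T[:3,:3].T@(np.array(p)-T[:3,3]);K=np.array(c['K'])
    return (K@(np.array([q[0],-q[1],-q[2]])/-q[2]))[:2]
E
python3 - <<'E'
from h import *
np.set_printoptions(suppress=True,precision=4)
for n in ['scene','side','wrist']:
    c=cap(n,n+'0.png'); print(n,c['K'].tolist(),np.array(c['cam_to_world']).round(3).tolist())
    for t in ['turntable','tray_axis','post_top','pawl_hinge','pawl_tab','back_stop','spout','bottle','spare_vial','spanner']:
        print(t,find(n,c,t))
s=manip.get_state();print(s)
E
```

```text
pics
scene [[489.20301385738776, 0.0, 323.59872263241806], [0.0, 489.20301385738776, 244.57488268089062], [0.0, 0.0, 1.0]] [[0.71, -0.369, 0.6, 1.08], [0.704, 0.371, -0.605, -0.452], [0.001, 0.852, 0.523, 0.565], [0.0, 0.0, 0.0, 1.0]]
turntable [(0.63, array([ 0.6436, -0.1037,  0.0591]))]
tray_axis [(0.68, array([ 0.6432, -0.1064,  0.0642]))]
post_top [(0.74, array([ 0.6061, -0.0833,  0.0846]))]
pawl_hinge [(0.95, array([ 0.6436, -0.1081,  0.0591])), (0.59, array([ 0.6229, -0.3653,  0.0124]))]
pawl_tab [(0.7, array([ 0.5477, -0.1799,  0.0869]))]
back_stop [(0.83, array([ 0.6456, -0.1062,  0.0606])), (0.6, array([ 0.6057, -0.0861,  0.0837]))]
spout [(0.61, array([ 0.6419, -0.1067,  0.0614]))]
bottle [(0.98, array([0.6551, 0.1763, 0.0737])), (0.17, array([ 0.6026, -0.0859,  0.0818]))]
spare_vial [(0.69, array([ 0.4494, -0.2888,  0.0352]))]
spanner [(0.65, array([ 0.6235, -0.3604,  0.0125]))]
side [[511.77782412309693, 0.0, 315.6398702539963], [0.0, 511.77782412309693, 244.35712399490046], [0.0, 0.0, 1.0]] [[-0.94, 0.271, -0.206, 0.367], [-0.34, -0.718, 0.607, 0.684], [0.016, 0.641, 0.7
[... 826 characters left out ...]
64, 0.628], [-0.0, -0.286, 0.958, 0.385], [0.0, 0.0, 0.0, 1.0]]
turntable []
tray_axis []
post_top []
pawl_hinge []
pawl_tab []
back_stop []
spout []
bottle []
spare_vial []
spanner []
{'time_s': 1.65, 'joints': array([-1.3895,  0.4174, -0.0103,  1.6136,  0.0047,  1.1107, -0.053 ]), 'qd': array([ 0.0024, -0.    , -0.0001, -0.0003, -0.0014, -0.0014,  0.0003]), 'effort': array([ -0.0009, -85.0936,   0.6385, -42.6327,  -0.0487,   0.0132,
         0.    ]), 'tool_pos': array([0.1381, 0.6095, 0.3026]), 'orientation': array([ 0.3492,  3.1221, -0.0001]), 'ft_force': array([ 0.8622, -0.0083, -0.3906]), 'torque': array([-0.042 , -0.0557,  0.0007]), 'finger_force': 0.0, 'opening': 0.09425765064994666}
```

View pics/scene0.png

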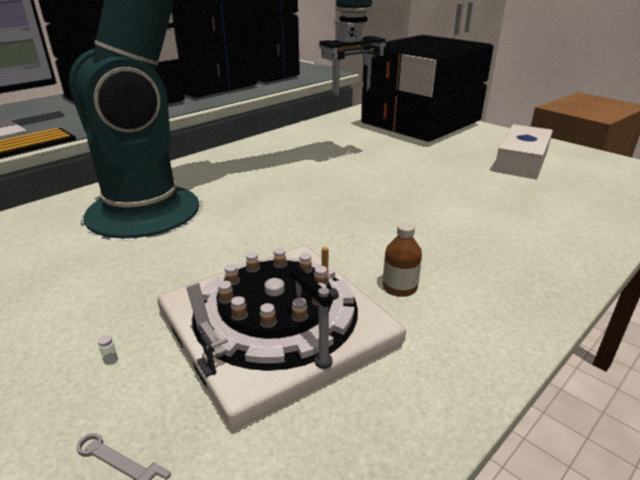

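View pics/side0.png

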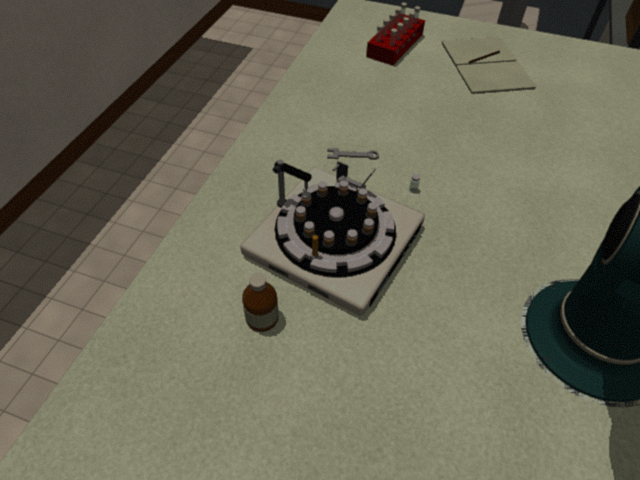

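```bash
cat > fit.py <<'E'
from h import *
from scipy.optimize import least_squares
cs={n:manip.capture(n) for n in ['scene','side']}
P=[('scene','post',(325,249)),('side','post',(317,235)),('scene',(-22,-124,134),(192,288)),('side',(-22,-124,134),(374,170)),
('scene',(155,155,45),(402,325)),('scene',(155,-155,45),(235,416)),('scene',(-155,-155,45),(160,301)),('scene',(-155,155,45),(305,249)),
('side',(-155,-155,45),(424,214)),('side',(-155,155,45),(363,299)),('side',(155,155,45),(245,240)),
('scene',(144,0,175),(330,291)),('side',(144,0,175),(277,163)),('scene',(144,0,45),(324,362)),('side',(144,0,45),(283,204))]
def W(p,q): 
    c,s=np.cos(p[2]),np.sin(p[2]); x,y,z=np.array(q)/1000
    return np.array([p[0]+c*x-s*y,p[1]+s*x+c*y,z])
def res(p):
    r=[]
    for n,q,u in P:
        if q=='post': a=np.radians(95)+p[3]; q=(105*np.cos(a),105*np.sin(a),125)
        r.append(proj(cs[n],W(p,q))-u)
    return np.ravel(r)
s=least_squares(res,[.62,-.08,0,0],loss='soft_l1',f_scale=2)
print(s.x.round(4))
for (n,q,u),r in zip(P,res(s.x).reshape(-1,2)): print(n,q,r.round(1))
np.save('pose.npy',s.x)
for n in cs:
    f=cs[n]['frame'][:,:,::-1].copy()
    big=cv2.resize(f,None,fx=4,fy=4,interpolation=cv2.INTER_CUBIC)
    C=[proj(cs[n],W(s.x,(a,b,45))) for a,b in [(155,155),(155,-155),(-155,-155),(-155,155)]]
    cv2.polylines(big,[np.int32([4*c+2 for c in C])],True,(0,0,255),1)
    cv2.polylines(big,[np.int32([4*proj(cs[n],W(s.x,(130*np.cos(t),130*np.sin(t),65)))+2 for t in np.arange(0,6.28,.05)])],True,(0,255,0),1)
    for q in [(-22,-124,134),(60,-124,64),(144,0,175),(78,0,122),(75,-124,95)]:
        cv2.circle(big,tuple(np.int32(4*proj(cs[n],W(s.x,q))+2)),4,(255,0,255),1)
    m=np.int32(4*np.mean(C,0)); 
    cr=big[m[1]-350:m[1]+250,m[0]-400:m[0]+400]
    cv2.imwrite(f'pics/{n}_fit.png',cr)
E
python3 fit.py
```

```text
[ 0.5763 -0.0564 -0.1813  0.0063]
scene post [-1.  -0.6]
side post [-2.4  1.9]
scene (-22, -124, 134) [ 0.3 -1.6]
side (-22, -124, 134) [-3.2  0.2]
scene (155, 155, 45) [6.9 1.4]
scene (155, -155, 45) [-3.2  1.7]
scene (-155, -155, 45) [-7.1 -4.6]
scene (-155, 155, 45) [-1.5 -5.8]
side (-155, -155, 45) [ 0.1 -2.7]
side (-155, 155, 45) [1.1 9.1]
side (155, 155, 45) [-7.9  6.3]
scene (144, 0, 175) [-4.3  0. ]
side (144, 0, 175) [ 0.7 -0.9]
scene (144, 0, 45) [1.4 0.6]
side (144, 0, 45) [-3.   0.5]
```

View pics/scene_fit.png

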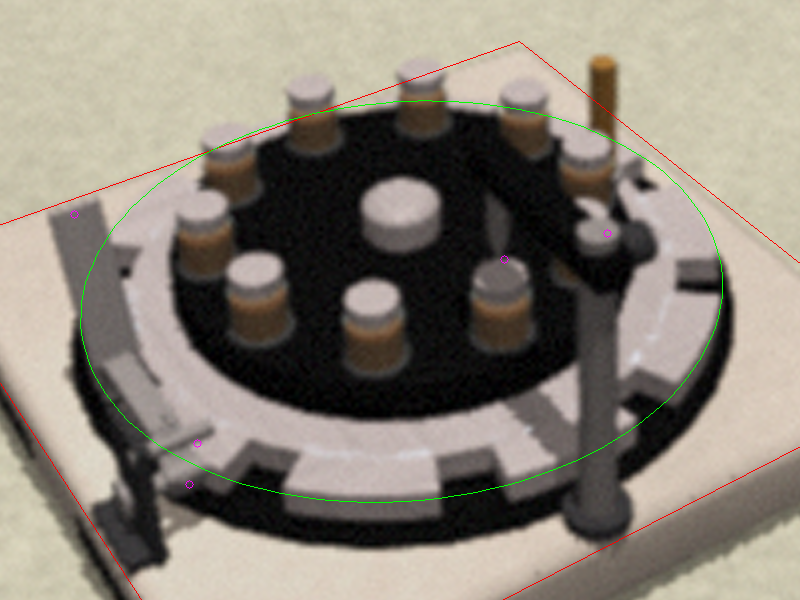

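View pics/side_fit.png

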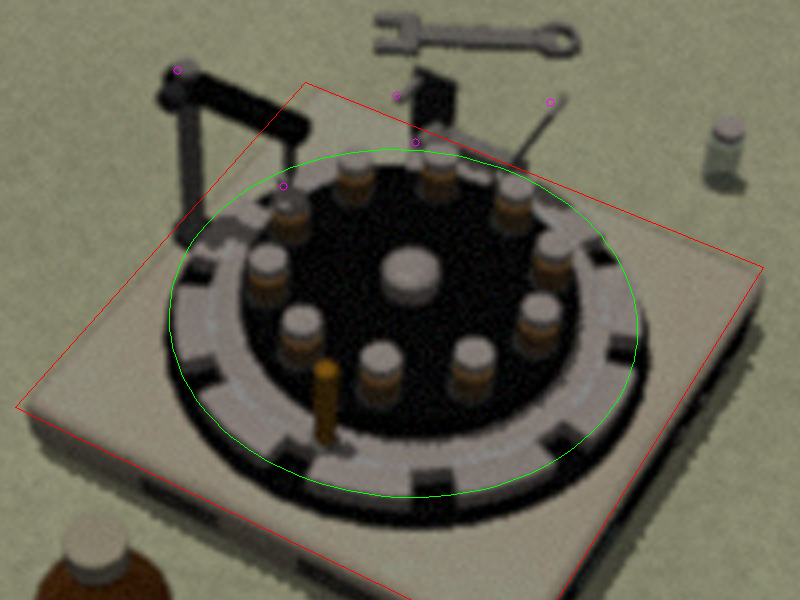

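```bash
cat > fit2.py <<'E'
from h import *
from scipy.optimize import least_squares
cs={n:manip.capture(n) for n in ['scene','side']}
def W(p,q): 
    c,s=np.cos(p[2]),np.sin(p[2]); x,y,z=np.array(q)/1000
    return np.array([p[0]+c*x-s*y,p[1]+s*x+c*y,z])
p0=np.load('pose.npy')
off={n:np.int32(4*np.mean([proj(cs[n],W(p0,(a,b,45))) for a,b in [(155,155),(155,-155),(-155,-155),(-155,155)]],0))-[400,350] for n in cs}
V={'scene':[(310,85),(420,70),(525,90),(586,144),(229,137),(203,205),(256,267),(372,294),(500,270)],
'side':[(515,185),(553,244),(541,305),(474,348),(380,353),(302,316),(267,256)]}
P=[('scene','post',(602,62)),('side','post',(326,368)),('scene',(-22,-124,134),(75,206)),('side',(-22,-124,134),(562,97)),
('scene',(144,0,175),(602,232)),('side',(144,0,175),(185,70)),('scene',(144,0,45),(598,522)),('side',(144,0,45),(192,240)),
('scene',(75,-124,95),None),('side',(-155,-155,45),(763,272)),('side',(155,155,45),(22,408)),('scene',(78,0,122),(498,258)),('side',(78,0,122),(286,186))]
P=[x for x in P if x[2]]
def res(p):
    r=[]
    for n,q,u in P:
        if q=='post': a=np.radians(95)+p[3]; q=(105*np.cos(a),105*np.sin(a),125)
        r.append(4*proj(cs[n],W(p,q))+1.5-off[n]-u)
    for n in V:
        A=np.array([4*proj(cs[n],W(p,(78*np.cos(t),78*np.sin(t),113)))+1.5-off[n] for t in p[4]+np.arange(10)*np.pi/5])
        for u in V[n]:
            d=A-u; r.append(d[np.argmin((d**2).sum(1))])
    return np.ravel(r)
s=min((least_squares(res,[*p0,v],loss='soft_l1',f_scale=6) for v in np.arange(0,.62,.1)),key=lambda s:s.cost)
print(s.x.round(4), np.degrees(s.x[2:]).round(2))
print([( n,q,*r.round(0)) for (n,q,u),r in zip(P,res(s.x).reshape(-1,2))]); print(res(s.x).reshape(-1,2)[len(P):].round(0).tolist())
np.save('pose2.npy',s.x)
E
python3 fit2.py
```

```text
[ 5.7420e-01 -5.5500e-02 -1.9500e-01  6.0000e-04  1.2559e+00] [-1.117e+01  3.000e-02  7.196e+01]
[('scene', 'post', np.float64(-0.0), np.float64(-0.0)), ('side', 'post', np.float64(-1.0), np.float64(2.0)), ('scene', (-22, -124, 134), np.float64(-3.0), np.float64(2.0)), ('side', (-22, -124, 134), np.float64(-7.0), np.float64(9.0)), ('scene', (144, 0, 175), np.float64(-2.0), np.float64(-1.0)), ('side', (144, 0, 175), np.float64(-3.0), np.float64(-0.0)), ('scene', (144, 0, 45), np.float64(1.0), np.float64(-5.0)), ('side', (144, 0, 45), np.float64(-1.0), np.float64(-1.0)), ('side', (-155, -155, 45), np.float64(5.0), np.float64(0.0)), ('side', (155, 155, 45), np.float64(-5.0), np.float64(-3.0)), ('scene', (78, 0, 122), np.float64(1.0), np.float64(-1.0)), ('side', (78, 0, 122), np.float64(1.0), np.float64(1.0))]
[[-2.0, 2.0], [-1.0, 0.0], [-2.0, 1.0], [-0.0, 0.0], [-5.0, -0.0], [-3.0, 2.0], [-2.0, 3.0], [-1.0, 4.0], [-0.0, 6.0], [-1.0, 2.0], [0.0, 1.0], [-2.0, 4.0], [-2.0, 6.0], [-0.0, 6.0], [-2.0, 6.0], [-2.0, 4.0]]
```

```bash
cat >> h.py <<'E'
def W(p,q): 
    c,s=np.cos(p[2]),np.sin(p[2]); x,y,z=np.array(q)/1000
    return np.array([p[0]+c*x-s*y,p[1]+s*x+c*y,z])
def Wi(w):
    p=np.load('pose2.npy'); c,s=np.cos(p[2]),np.sin(p[2]); d=np.array(w)[:2]-p[:2]
    return 1000*np.array([c*d[0]+s*d[1],-s*d[0]+c*d[1],w[2]])
def stat():
    s=manip.get_state(); Rm=R.from_rotvec(s['orientation']); tip=s['tool_pos']+Rm.apply([0,0,.097])
    p=np.load('pose2.npy'); y=Rm.apply([0,1,0])
    print('t',round(s['time_s'],2),'tip_tt',Wi(tip).round(1),'yaw_tt',round(np.degrees(np.arctan2(y[1],y[0])-p[2])-90,2),'F',s['ft_force'].round(2),'open',round(s['opening'],4),'j',s['joints'].round(2))
    return s,Rm,tip
def delta(q):
    s,Rm,tip=stat(); print('tool delta',(Rm.inv().apply(W(np.load('pose2.npy'),q)-tip)).round(4))
E
python3 -c "
from h import *
delta((-42,-124,206))"
```

```text
t 1.85 tip_tt [-556.7  567.9  205.6] yaw_tt -1.59 F [-0.82 -0.22  0.53] open 0.0941 j [-1.39  0.42 -0.01  1.61  0.    1.11 -0.05]
tool delta [-5.337e-01 -6.773e-01 -3.000e-04]
```

Emit:
{"method": "servo_tool", "body": {"commands": [0,0,0,-1.6], "gripper": 0}}

```text
time_s: 1.93
tool_pos: [0.1381, 0.6096, 0.3026]
orientation: [0.306, 3.127, -0.0]
ft_force: [-0.1, -0.7, 0.8]
opening: 0.0903
finger_force: 0.0
```

Emit:
{"method": "servo_tool", "body": {"commands": [-0.028,-0.025,0,0,-0.028,-0.025,0,0,-0.028,-0.025,0,0,-0.028,-0.025,0,0,-0.028,-0.025,0,0,-0.028,-0.025,0,0,-0.028,-0.025,0,0,-0.028,-0.025,0,0,-0.028,-0.025,0,0,-0.028,-0.025,0,0,-0.028,-0.025,0,0,-0.028,-0.025,0,0]}}

```text
time_s: 2.93
tool_pos: [0.4104, 0.2485, 0.303]
orientation: [0.305, 3.126, 0.001]
ft_force: [0.7, -0.1, -0.0]
opening: 0.0109
finger_force: 0.0
```

```bash
python3 -c "
from h import *
delta((-42,-124,206))"
```

```text
t 2.93 tip_tt [-219.5  266.5  206. ] yaw_tt 0.01 F [ 0.7 -0.1 -0. ] open 0.0109 j [-0.82  0.16  0.24  1.97 -0.04  1.02  0.81]
tool delta [-1.774e-01 -3.906e-01 -2.000e-04]
```

Emit:
{"method": "servo_tool", "body": {"commands": [-0.015,-0.0326,0,0,-0.015,-0.0326,0,0,-0.015,-0.0326,0,0,-0.015,-0.0326,0,0,-0.015,-0.0326,0,0,-0.015,-0.0326,0,0,-0.015,-0.0326,0,0,-0.015,-0.0326,0,0,-0.015,-0.0326,0,0,-0.015,-0.0326,0,0,-0.015,-0.0326,0,0,-0.0124,-0.032,0,0]}}

```text
time_s: 3.93
tool_pos: [0.5084, -0.1692, 0.3029]
orientation: [0.305, 3.126, -0.0]
ft_force: [0.7, 1.2, 0.8]
opening: 0.0005
finger_force: 0.0
```

```bash
python3 -c "
from h import *
delta((-42,-124,165))"
```

```text
t 3.93 tip_tt [ -42.4 -124.4  205.9] yaw_tt 0.03 F [0.75 1.19 0.8 ] open 0.0005 j [-0.2   0.29  0.56  1.85 -0.17  1.05  1.8 ]
tool delta [-0.0004  0.0004  0.0409]
```

Emit:
{"method": "servo_tool", "body": {"commands": [0.002,0,0.017,0,0.002,0,0.017,0,0,0,0.017,0,0,0,0.017,0,0,0,0.014,0,0,0,0,0]}}

```text
time_s: 4.43
tool_pos: [0.5032, -0.1663, 0.2185]
orientation: [-0.305, -3.123, -0.0]
ft_force: [0.5, 0.8, -0.5]
opening: 0.0002
finger_force: 0.0
```

```bash
python3 - <<'E'
from h import *
p=np.load('pose2.npy');s,_,tip=stat()
ims=[]
for n,q in (('scene',(-22,-124,134)),('side',(-22,-124,134))):
    c=cap(n); u=proj(c,W(p,q)); f=c['frame'][:,:,::-1]
    x,y=np.int32(u); z=np.ascontiguousarray(cv2.resize(f[y-55:y+45,x-33:x+33],None,fx=6,fy=6,interpolation=cv2.INTER_CUBIC))
    for w in (W(p,q),tip): cv2.circle(z,tuple(np.int32((proj(c,w)-[x-33,y-55])*6+2.5)),4,(255,0,255),1)
    ims.append(z)
cv2.imwrite('pics/a.png',np.hstack(ims))
E
```

```text
t 4.43 tip_tt [ -48.5 -122.5  121.5] yaw_tt 0.01 F [ 0.47  0.81 -0.48] open 0.0002 j [-0.17  0.39  0.52  1.94 -0.25  0.88  1.86]
```

View pics/a.png

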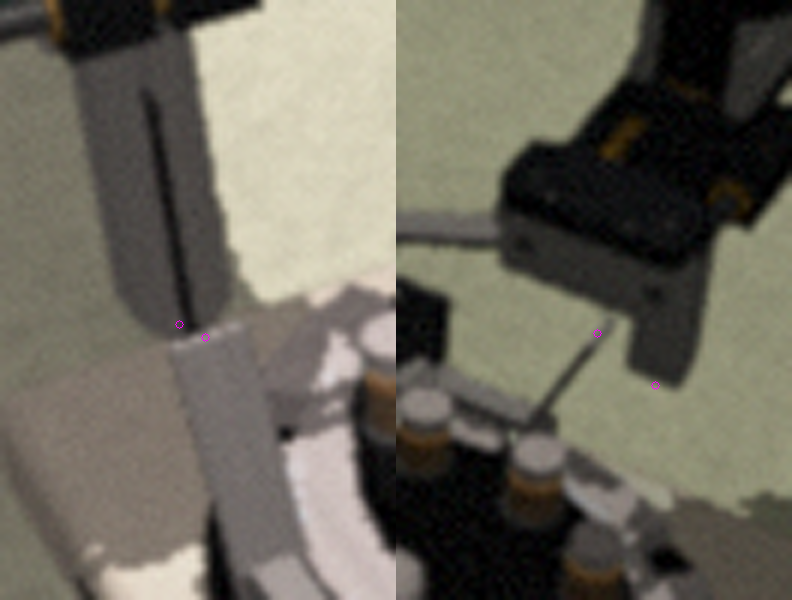

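```bash
python3 - <<'E'
import numpy as np
def C(t):
    a=np.radians(139.5)-t; e=np.array([60+108*np.cos(a),64+108*np.sin(a)]); 
    u=np.radians(113)-t; u=min(u,np.pi/2)
    return e-12*np.array([np.cos(u),np.sin(u)]) if t>np.radians(23) else e-[0,12]
ts=np.linspace(0,1.38,21)
P=np.array([[-40.5,121.5]]+[C(t) for t in ts]); d=np.diff(P,axis=0)
print(P[-1]);print([[round(-a/1000,4),0,round(-b/1000,4),0] for a,b in d])
E
```

```text
[103.33712631 151.23659564]
[[np.float64(-0.0184), 0, np.float64(-0.0006), 0], [np.float64(-0.005), 0, np.float64(-0.0055), 0], [np.float64(-0.0054), 0, np.float64(-0.0051), 0], [np.float64(-0.0057), 0, np.float64(-0.0048), 0], [np.float64(-0.0061), 0, np.float64(-0.0043), 0], [np.float64(-0.0063), 0, np.float64(-0.0039), 0], [np.float64(-0.0064), 0, np.float64(-0.0035), 0], [np.float64(-0.006), 0, np.float64(-0.003), 0], [np.float64(-0.0062), 0, np.float64(-0.0026), 0], [np.float64(-0.0064), 0, np.float64(-0.0022), 0], [np.float64(-0.0065), 0, np.float64(-0.0017), 0], [np.float64(-0.0066), 0, np.float64(-0.0013), 0], [np.float64(-0.0067), 0, np.float64(-0.0008), 0], [np.float64(-0.0067), 0, np.float64(-0.0004), 0], [np.float64(-0.0067), 0, np.float64(0.0001), 0], [np.float64(-0.0067), 0, np.float64(0.0005), 0], [np.float64(-0.0066), 0, np.float64(0.001), 0], [np.float64(-0.0066), 0, np.float64(0.0015), 0], [np.float64(-0.0064), 0, np.float64(0.0019), 0], [np.float64(-0.0063), 0, np.float64(0.0024), 0], [np.float64(-0.0061), 0, np.float64(0.0028), 0]]
```

Emit:
{"method": "servo_tool", "body": {"commands": [-0.006,-0.0015,0,0,-0.006,0,0,0,-0.006,0,0,0,-0.005,0,-0.0055,0,-0.0055,0,-0.005,0,-0.0057,0,-0.0048,0,-0.006,0,-0.0043,0,-0.0063,0,-0.004,0,-0.0064,0,-0.0035,0,-0.006,0,-0.003,0]}}

```text
time_s: 5.37
tool_pos: [0.5624, -0.1797, 0.2513]
orientation: [0.306, 3.126, -0.0]
ft_force: [0.3, 1.6, -0.1]
opening: 0.0003
finger_force: 0.1
```

```bash
cat > look.py <<'E'
from h import *
import sys
q=eval(sys.argv[2]); w=int(sys.argv[3])
p=np.load('pose2.npy');s,_,tip=stat()
ims=[]
for n in ('scene','side'):
    c=cap(n); u=proj(c,W(p,q)); f=c['frame'][:,:,::-1]
    x,y=np.int32(u); k=396/(2*w); z=np.ascontiguousarray(cv2.resize(f[y-int(1.4*w):y+int(1.4*w),x-w:x+w],None,fx=k,fy=k,interpolation=cv2.INTER_CUBIC))
    for m in (W(p,q),tip): cv2.circle(z,tuple(np.int32((proj(c,m)-[x-w,y-int(1.4*w)])*k+k/2)),4,(255,0,255),1)
    ims.append(z)
cv2.imwrite('pics/'+sys.argv[1],np.hstack(ims))
E
python3 look.py b.png '(-10,-124,140)' 40
```

```text
t 5.37 tip_tt [  12.5 -124.1  154.3] yaw_tt 0.01 F [ 0.33  1.57 -0.1 ] open 0.0003 j [-0.14  0.45  0.52  1.77 -0.26  0.99  1.86]
```

View pics/b.png

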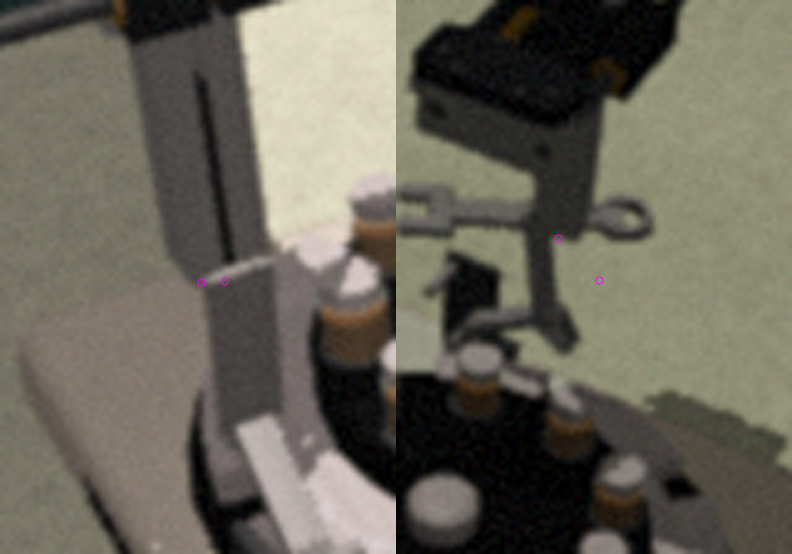

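Emit:
{"method": "servo_tool", "body": {"commands": [-0.0062,0,-0.002,0,-0.0064,0,-0.0022,0,-0.0065,0,-0.0017,0,-0.0066,0,-0.0013,0,-0.0067,0,-0.0008,0,-0.0067,0,-0.0004,0,-0.0067,0,0,0,-0.0067,0,0.0005,0,-0.0066,0,0.001,0]}}

```text
time_s: 6.22
tool_pos: [0.6203, -0.1911, 0.2576]
orientation: [0.306, 3.127, -0.0]
ft_force: [-0.2, 0.5, -0.5]
opening: 0.0005
finger_force: 0.0
```

Emit:
{"method": "servo_tool", "body": {"commands": [-0.0066,0,0.0015,0,-0.0064,0,0.002,0,-0.0063,0,0.0024,0,-0.0061,0,0.0028,0,-0.003,0,0.002,0,0,0,0,0,0,0,0,0]}}

```text
time_s: 6.8
tool_pos: [0.6474, -0.1965, 0.2467]
orientation: [-0.306, -3.126, 0.0]
ft_force: [-0.4, 0.2, -0.5]
opening: 0.0002
finger_force: 0.0
```

```bash
python3 look.py c.png '(100,-124,140)' 45
```

```text
t 6.8 tip_tt [  99.1 -124.2  149.7] yaw_tt 0.0 F [-0.37  0.21 -0.48] open 0.0002 j [-0.09  0.61  0.5   1.54 -0.31  1.08  1.86]
```

View pics/c.png

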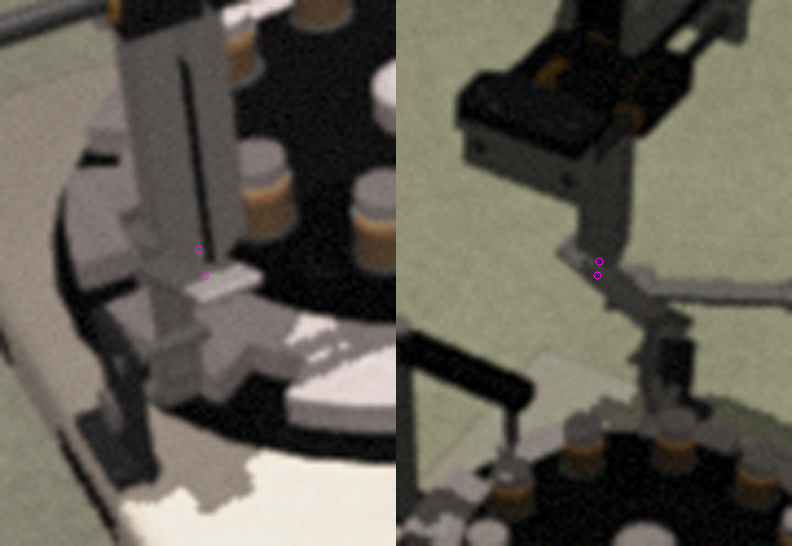

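Emit:
{"method": "servo_tool", "body": {"commands": [0,0,-0.015,0,0,0,-0.02,0,0,0,-0.021,0,0.01,0.029,0,0,0.01,0.029,0,0,0.01,0.029,0,0,0.01,0.029,0,0,0.01,0.029,0,0,0.01,0.029,0,0,0.01,0.029,0,0,0.01,0.03,0,0,0,0,0,0]}}

```text
time_s: 7.9
tool_pos: [0.6133, 0.0545, 0.303]
orientation: [-0.294, -3.127, -0.004]
ft_force: [0.4, 1.1, -0.0]
opening: 0.0006
finger_force: 0.0
```

```bash
python3 - <<'E'
from h import *
delta((18,109,95))
p=np.load('pose2.npy')
# post detection by brass colour
for n in ('scene','side'):
    c=cap(n); f=c['frame']; hsv=cv2.cvtColor(f,cv2.COLOR_RGB2HSV)
    a=np.radians(95)
    u=proj(c,W(p,(105*np.cos(a),105*np.sin(a),125))); print(n,u.round(1))
    x,y=np.int32(u); print(hsv[y-4:y+14:2,x-8:x+9:2].tolist()[::3])
E
```

```text
t 7.9 tip_tt [ 16.9 115.7 206. ] yaw_tt 0.42 F [ 0.39  1.11 -0.05] open 0.0006 j [-0.5   0.43  0.48  1.65 -0.22  1.11  1.43]
tool delta [-0.0011 -0.007   0.111 ]
scene [324.3 248.3]
[[[24, 35, 214], [24, 33, 217], [24, 31, 217], [24, 32, 220], [24, 34, 220], [26, 32, 216], [25, 34, 216], [26, 32, 220], [25, 34, 220]], [[26, 35, 219], [23, 30, 219], [25, 38, 210], [18, 116, 99], [15, 180, 88], [16, 176, 84], [21, 62, 147], [22, 35, 218], [23, 33, 217]], [[15, 45, 126], [17, 38, 140], [26, 40, 187], [17, 113, 97], [15, 162, 77], [16, 171, 76], [21, 62, 148], [26, 32, 214], [27, 34, 208]]]
side [314.5 237.1]
[[[12, 135, 32], [15, 134, 42], [16, 113, 43], [12, 148, 38], [165, 116, 22], [146, 223, 8], [143, 191, 12], [165, 219, 7], [36, 182, 7]], [[165, 128, 4], [126, 71, 18], [158, 255, 4], [17, 212, 36], [18, 225, 59], [17, 241, 53], [20, 255, 26], [170, 64, 12], [0, 0, 0]], [[16, 32, 103], [150, 12, 22], [0, 0, 0], [17, 255, 35], [17, 203, 54], [21, 234, 49], [17, 255, 19], [120, 255, 1], [20, 96, 8]]]
```

Emit:
{"method": "servo_tool", "body": {"commands": [-0.001,-0.007,0.015,0.4,0,0,0.02,0,0,0,0.02,0,0,0,0.02,0,0,0,0.02,0,0,0,0.016,0,0,0,0,0]}}

```text
time_s: 8.58
tool_pos: [0.6125, 0.0391, 0.1893]
orientation: [-0.319, -3.122, 0.003]
ft_force: [0.1, 0.1, -0.2]
opening: 0.0005
finger_force: 0.0
```

```bash
python3 - <<'E'
from h import *
stat()
# plan: finger centre is 14mm behind post centre (tangentially), at radius ~108; post angle a -> finger pose
def F(a): 
    r=np.array([np.cos(a),np.sin(a)]); t=np.array([-r[1],r[0]])
    return 108*r-14.0*t
for d in (0,36): print(F(np.radians(95+d)).round(1))
E
```

```text
t 8.58 tip_tt [ 19.  100.   92.3] yaw_tt -0.48 F [ 0.11  0.14 -0.24] open 0.0005 j [-0.44  0.56  0.44  1.75 -0.29  0.9   1.49]
[  4.5 108.8]
[-60.3  90.7]
```

Emit:
{"method": "servo_tool", "body": {"commands": [0,0.004,0,-0.4,0,0.004,0,0,0,0,0,0]}}

```text
time_s: 8.83
tool_pos: [0.616, 0.0492, 0.1933]
orientation: [0.304, 3.125, 0.001]
ft_force: [-0.7, 0.1, 0.1]
opening: 0.0004
finger_force: 0.0
```

```bash
python3 - <<'E'
from h import *
stat()
def F(a): 
    r=np.array([np.cos(a),np.sin(a)]); t=np.array([-r[1],r[0]])
    return 108*r-14.0*t
# tool axes at yaw psi(tt): tool x=(-cos,-sin), y=(-sin,cos); yaw psi = d
n=8
A=np.radians(np.linspace(0,36,n+1))
for i in range(n):
    v=F(A[i+1]+np.radians(95))-F(A[i]+np.radians(95)); c,s=np.cos(A[i]),np.sin(A[i])
    print((v@[-c,-s]/1000).round(4),(v@[-s,c]/1000).round(4))
E
```

```text
t 8.83 tip_tt [ 20.9 110.9  96.3] yaw_tt 0.05 F [-0.71  0.08  0.07] open 0.0004 j [-0.45  0.56  0.44  1.74 -0.29  0.91  1.48]
0.0086 0.0
0.0086 0.0
0.0086 0.0
0.0086 0.0
0.0086 0.0
0.0086 0.0
0.0086 0.0
0.0086 0.0
```

Emit:
{"method": "servo_tool", "body": {"commands": [0.0055,-0.001,0,0,0.0055,-0.001,0,0,0.0055,0,0,0,0.0086,0,0,-4.5,0.0086,0,0,-4.5,0.0086,0,0,-4.5,0.0086,0,0,-4.5,0.0086,0,0,-4.5,0.0086,0,0,-4.5,0.0043,0,0,-2.2,0,0,0,0]}}

```text
time_s: 9.75
tool_pos: [0.5424, 0.0481, 0.1924]
orientation: [-0.495, 3.102, 0.0]
ft_force: [-0.2, -0.6, -0.3]
opening: 0.0007
finger_force: 0.0
```

```bash
cat > ang.py <<'E'
from h import *
# tray angle via optimisation on post: brass mask vs. predicted post axis line
p=np.load('pose2.npy'); stat()
for n in ('scene','side'):
    c=cap(n); hsv=cv2.cvtColor(c['frame'],cv2.COLOR_RGB2HSV).astype(int)
    m=((hsv[...,0]>=12)&(hsv[...,0]<=23)&(hsv[...,1]>140)&(hsv[...,2]>25)).astype(np.uint8)
    best=[]
    for a in np.arange(-.1,1.0,.01):
        b=np.radians(95)+a; sc=0
        for r in (99,105,111):
            for z in range(114,126,2):
                for dt in (-.04,0,.04):
                    u=proj(c,W(p,(r*np.cos(b+dt),r*np.sin(b+dt),z))); x,y=np.int32(np.round(u)); sc+=m[y,x]
        best.append((int(sc),round(a,3)))
    best.sort(reverse=True); print(n,best[:6])
E
python3 ang.py; python3 look.py d.png '(-30,60,120)' 55
```

```text
t 9.75 tip_tt [-51.2  95.5  95.4] yaw_tt 29.3 F [-0.24 -0.62 -0.31] open 0.0007 j [-0.41  0.43  0.33  1.92 -0.19  0.82  1.9 ]
scene [(20, np.float64(0.58)), (19, np.float64(0.6)), (19, np.float64(0.56)), (18, np.float64(0.54)), (16, np.float64(0.59)), (16, np.float64(0.55))]
side [(0, np.float64(0.99)), (0, np.float64(0.98)), (0, np.float64(0.97)), (0, np.float64(0.96)), (0, np.float64(0.95)), (0, np.float64(0.94))]
t 9.85 tip_tt [-50.4  96.   95.3] yaw_tt 29.11 F [-0.26 -0.24 -0.66] open 0.0003 j [-0.41  0.43  0.33  1.92 -0.19  0.82  1.9 ]
```

View pics/d.png

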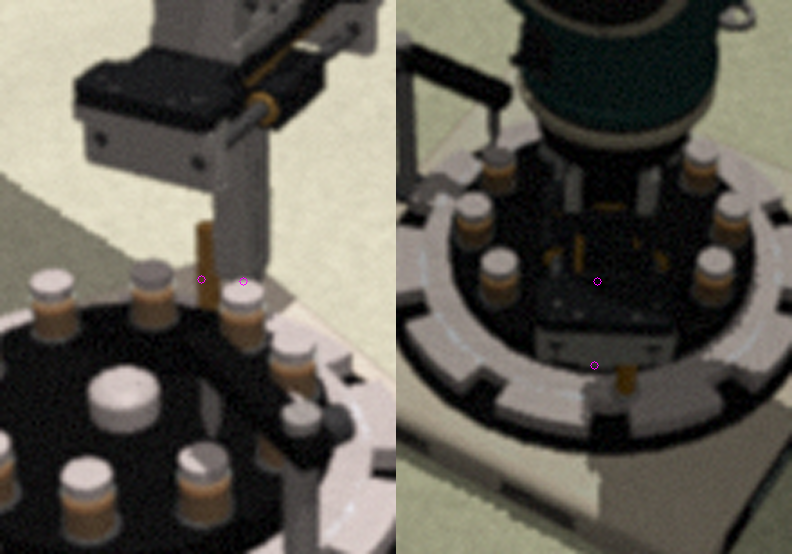

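```bash
cat > vp.py <<'E'
from h import *
from scipy.optimize import minimize_scalar
p=np.load('pose2.npy'); q=(-30,60,120); w=55;k=396/110
V={'scene':[(52,280),(152,270),(243,290),(292,343),(89,483),(204,453)],'side':[(102,155),(304,148),(77,201),(334,200),(103,257),(319,256)]}
for n in V:
    c=cap(n); o=np.int32(proj(c,W(p,q)))-[w,77]
    U=[(np.array(u)-k/2+.5)/k+o for u in V[n]]
    def cost(t):
        A=np.array([proj(c,W(p,(78*np.cos(a),78*np.sin(a),113))) for a in t+np.arange(10)*np.pi/5])
        return sum(np.sqrt(((A-u)**2).sum(1).min()) for u in U)
    g=np.arange(0,.6283,.005); cc=[cost(t) for t in g]; i=int(np.argmin(cc)); print(n,'vial phase rel',round((g[i]-p[4])%(np.pi/5),3),cc[i])
    if n=='scene':
        u=(np.array((206,224))-k/2+.5)/k+o
        g=np.arange(.3,.9,.005); d=[np.linalg.norm(proj(c,W(p,(105*np.cos(a+1.658),105*np.sin(a+1.658),125)))-u) for a in g]; print('post',g[np.argmin(d)],min(d))
E
python3 vp.py
```

```text
scene vial phase rel 0.561 5.992698733854283
post 0.5650000000000002 0.3094680292291498
side vial phase rel 0.586 8.00747685155375
```

Emit:
{"method": "servo_tool", "body": {"commands": [0.0018,0,0,-1,0.0018,0,0,-1,0,0,0,0]}}

```text
time_s: 10.3
tool_pos: [0.5398, 0.0472, 0.1919]
orientation: [0.549, -3.093, 0.0]
ft_force: [0.5, 0.3, -0.2]
opening: 0.0005
finger_force: 0.0
```

```bash
cat > post.py <<'E'
from h import *
p=np.load('pose2.npy'); stat(); c=cap('scene')
def meas(f):
    hsv=cv2.cvtColor(f,cv2.COLOR_RGB2HSV).astype(int)
    m=((hsv[...,0]>=10)&(hsv[...,0]<=23)&(hsv[...,1]>110)).astype(np.uint8)
    n,l,st,ce=cv2.connectedComponentsWithStats(m)
    P=lambda a: proj(c,W(p,(105*np.cos(a+1.658),105*np.sin(a+1.658),119)))
    for i in range(1,n):
        if st[i,4]<25: continue
        top=st[i,1]; ys,xs=np.where(l==i); s=ys<top+7; u=np.array([xs[s].mean(),ys[s].mean()])
        g=np.arange(-.2,1.1,.002); d=[np.linalg.norm(P(a)-u) for a in g]
        if min(d)<3: print('post px',u.round(1),'angle',g[np.argmin(d)].round(3),'err',round(min(d),1),'area',st[i,4])
print('start');meas(cv2.imread('pics/scene0.png')[:,:,::-1].copy()); print('now');meas(c['frame'])
E
python3 post.py
```

```text
t 10.3 tip_tt [-53.6  94.   94.9] yaw_tt 31.31 F [ 0.51  0.31 -0.25] open 0.0005 j [-0.41  0.42  0.32  1.93 -0.18  0.82  1.94]
start
post px [324.7 250.3] angle 0.004 err 1.0 area 95
now
post px [295. 241.] angle 0.6 err 0.2 area 102
```

Emit:
{"method": "servo_tool", "body": {"commands": [0.0015,0,0,-1,0.0015,0,0,-1,0,0,0,0,0,0,0,0]}}

```text
time_s: 10.68
tool_pos: [0.5371, 0.0461, 0.192]
orientation: [0.6, -3.084, 0.0]
ft_force: [0.9, -0.0, 0.2]
opening: 0.0005
finger_force: 0.0
```

```bash
python3 post.py
```

```text
t 10.68 tip_tt [-56.   92.4  95. ] yaw_tt 33.21 F [ 0.85 -0.02  0.22] open 0.0005 j [-0.4   0.42  0.32  1.93 -0.17  0.82  1.97]
start
post px [324.7 250.3] angle 0.004 err 1.0 area 95
now
post px [294.  240.3] angle 0.618 err 0.3 area 97
```

Emit:
{"method": "servo_tool", "body": {"commands": [-0.006,0,0,0,-0.006,0,0,0,0,0,-0.02,0,0,0,-0.03,0,0,0,-0.03,0,0,0,-0.03,6.64,0,0,0,6.64,0,0,0,6.64,0,0,0,6.64,0,0,0,6.64,0,0,0,0]}}

```text
time_s: 11.65
tool_pos: [0.5488, 0.0511, 0.3021]
orientation: [0.315, 3.126, -0.0]
ft_force: [-0.6, -0.2, -0.3]
opening: 0.0003
finger_force: 0.0
```

```bash
python3 -c "
from h import *
delta((150,-124,206))"; python3 post.py
```

```text
t 11.65 tip_tt [-45.5  99.6 205.1] yaw_tt -0.32 F [-0.6  -0.21 -0.3 ] open 0.0003 j [-0.52  0.31  0.45  1.81 -0.15  1.06  1.36]
tool delta [-0.1968 -0.2225 -0.0008]
t 11.65 tip_tt [-45.5  99.6 205.1] yaw_tt -0.32 F [-0.6  -0.21 -0.3 ] open 0.0003 j [-0.52  0.31  0.45  1.81 -0.15  1.06  1.36]
start
post px [324.7 250.3] angle 0.004 err 1.0 area 95
now
post px [294.8 240.3] angle 0.604 err 0.4 area 123
```

Emit:
{"method": "servo_tool", "body": {"commands": [-0.0195,-0.0222,0,0,-0.0195,-0.0222,0,0,-0.0195,-0.0222,0,0,-0.0195,-0.0222,0,0,-0.0195,-0.0222,0,0,-0.0195,-0.0222,0,0,-0.0195,-0.0222,0,0,-0.0195,-0.0222,0,0,-0.0195,-0.0222,0,0,-0.0195,-0.0222,0,0,0,0,0,0]}}

```text
time_s: 12.62
tool_pos: [0.6973, -0.2104, 0.301]
orientation: [-0.305, -3.126, 0.004]
ft_force: [-0.5, 0.2, -0.2]
opening: 0.0006
finger_force: 0.0
```

```bash
python3 post.py; python3 look.py e.png '(0,0,100)' 62
```

```text
t 12.62 tip_tt [ 150.8 -128.4  204. ] yaw_tt 0.03 F [-0.54  0.17 -0.2 ] open 0.0006 j [-0.04  0.65  0.48  1.33 -0.3   1.23  1.83]
start
post px [324.7 250.3] angle 0.004 err 1.0 area 95
now
post px [294.7 240. ] angle 0.608 err 0.7 area 127
t 12.67 tip_tt [ 149.8 -125.9  203.9] yaw_tt 0.08 F [-0.29  0.17  0.03] open 0.0006 j [-0.05  0.65  0.48  1.33 -0.3   1.23  1.83]
```

View pics/e.png

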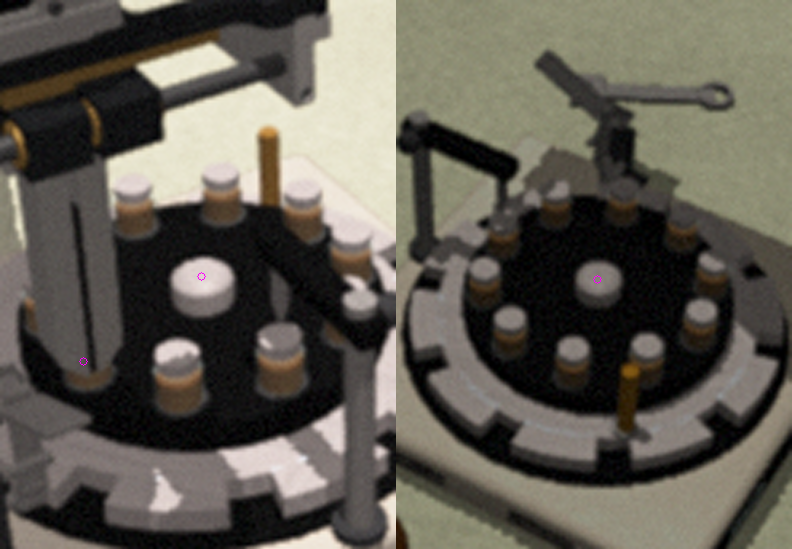

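```bash
cat > vp2.py <<'E'
from h import *
p=np.load('pose2.npy'); q=(0,0,100); w=62;k=396/124
V={'scene':[(134,186),(221,173),(303,190),(352,233),(178,351),(281,335)],'side':[(89,264),(114,317),(176,346),(251,343),(305,308),(315,260)]}
Q={'scene':(269,130),'side':(233,369)}
g=np.arange(.5,.75,.004)
for n in V:
    c=cap(n); o=np.int32(proj(c,W(p,q)))-[w,int(1.4*w)]
    f=lambda u:(np.array(u)-k/2+.5)/k+o
    U=[f(u) for u in V[n]]
    cc=[sum(np.sqrt(((np.array([proj(c,W(p,(78*np.cos(a),78*np.sin(a),113))) for a in p[4]+t+np.arange(10)*np.pi/5])-u)**2).sum(1).min()) for u in U) for t in g]
    d=[np.linalg.norm(proj(c,W(p,(105*np.cos(a+1.658),105*np.sin(a+1.658),125)))-f(Q[n])) for a in g]
    print(n,'vials',g[np.argmin(cc)],min(cc)/6,'post',g[np.argmin(d)],min(d))
E
python3 vp2.py
```

```text
scene vials 0.6040000000000001 0.6983095321323963 post 0.6000000000000001 0.4818138978789427
side vials 0.6200000000000001 1.194594012897569 post 0.6120000000000001 0.8251079415608015
```

Emit:
{"method": "servo_tool", "body": {"commands": [0,0.001,0.015,0,0,0,0.02,0,0,0,0.02,0,0,0,0.015,0,0,0,0,0,0,0,0,0]}}

```text
time_s: 13.37
tool_pos: [0.6968, -0.2032, 0.232]
orientation: [-0.304, -3.126, -0.0]
ft_force: [0.4, -0.0, 0.1]
opening: 0.0007
finger_force: 0.0
```

```bash
python3 -c "
from h import *
stat()"
```

```text
t 13.37 tip_tt [ 148.9 -121.2  135. ] yaw_tt 0.07 F [ 0.39 -0.04  0.06] open 0.0007 j [-0.04  0.7   0.46  1.4  -0.32  1.11  1.84]
```

Emit:
{"method": "servo_tool", "body": {"commands": [0.006,-0.001,0,0,0.006,-0.001,0,0,0.006,0,0,0,0.0055,0,-0.004,0,0.0055,0,-0.004,0,0.0055,0,-0.003,0,0.0055,0,-0.0025,0,0.0055,0,-0.002,0,0.0055,0,-0.0015,0,0.0055,0,-0.001,0,0.0055,0,-0.001,0]}}

```text
time_s: 14.28
tool_pos: [0.6351, -0.1937, 0.2511]
orientation: [-0.306, -3.127, 0.0]
ft_force: [0.4, 0.0, -0.4]
opening: 0.0005
finger_force: 0.0
```

Emit:
{"method": "servo_tool", "body": {"commands": [0.003,0,0,0,0.002,0,0,0,0,0,0,0,0,0,0,0,0,0,0,0]}}

```text
time_s: 14.7
tool_pos: [0.6309, -0.1929, 0.2509]
orientation: [-0.306, -3.127, 0.0]
ft_force: [0.2, -1.0, 0.4]
opening: 0.0008
finger_force: 0.0
```

```bash
cat > tabchk.py <<'E'
from h import *
c=cap('scene'); a=cv2.imread('pics/scene0.png')[:,:,::-1].astype(int); b=c['frame'].astype(int)
s=np.s_[282:345,180:222]; print('tab region diff to start',np.abs(a[s]-b[s]).mean().round(2)); 
# best vertical/horizontal shift of start tab patch (top of tab)
t=cv2.imread('pics/scene0.png')[280:320,180:215]; r=c['frame'][:,:,::-1][265:335,165:230].copy()
m=cv2.matchTemplate(r,t,cv2.TM_CCOEFF_NORMED); _,v,_,l=cv2.minMaxLoc(m); print('match',round(v,3),'shift',l[0]-15,l[1]-15); stat()
for n in ('scene','side'):
    c=cap(n); print(n,[(x,Wi(y).round(0)) for x,y in find(n,c,'pawl_tab')])
E
python3 tabchk.py
```

```text
tab region diff to start 55.08
match 0.76 shift 0 0
t 14.75 tip_tt [  82.3 -123.8  153.9] yaw_tt 0.01 F [-0.83  0.02 -0.69] open 0.0004 j [-0.08  0.57  0.48  1.58 -0.29  1.06  1.85]
scene [(0.95, array([  -3., -127.,   88.]))]
side []
```

Emit:
{"method": "servo_tool", "body": {"commands": [0,0,-0.02,0,0,0,-0.03,0,0,0,-0.03,0,0.025,0,0,0,0.03,0,0,0,0.03,0,0,0,0.03,0,0,0,0.03,0,0,0,0.03,0,0,0,0.025,0,0,0,0,0,0,0,0,0,0,0]}}

```text
time_s: 15.95
tool_pos: [0.4341, -0.154, 0.3316]
orientation: [0.305, 3.125, 0.002]
ft_force: [0.3, -0.6, -0.2]
opening: 0.0002
finger_force: 0.0
```

```bash
python3 tabchk.py; python3 post.py;  python3 look.py f.png '(10,-110,90)' 40
```

```text
tab region diff to start 5.24
match 0.901 shift 0 0
t 16.0 tip_tt [-117.4 -123.7  234.5] yaw_tt 0.02 F [ 1.08 -1.34 -0.3 ] open 0.0005 j [-0.24  0.09  0.55  1.98 -0.05  1.08  1.71]
scene [(0.65, array([  -2., -128.,   88.])), (0.49, array([ 76., -35.,  60.]))]
side [(0.5, array([  17., -126.,   79.]))]
t 16.2 tip_tt [-117.3 -123.9  233.8] yaw_tt 0.01 F [-0.26 -0.2   0.27] open 0.0002 j [-0.24  0.09  0.55  1.98 -0.05  1.08  1.71]
start
post px [324.7 250.3] angle 0.004 err 1.0 area 95
now
post px [294.7 240. ] angle 0.608 err 0.7 area 128
t 16.25 tip_tt [-117.4 -123.9  233.8] yaw_tt 0.01 F [ 0.47 -1.07  0.02] open 0.0005 j [-0.24  0.09  0.55  1.98 -0.05  1.08  1.71]
```

View pics/f.png

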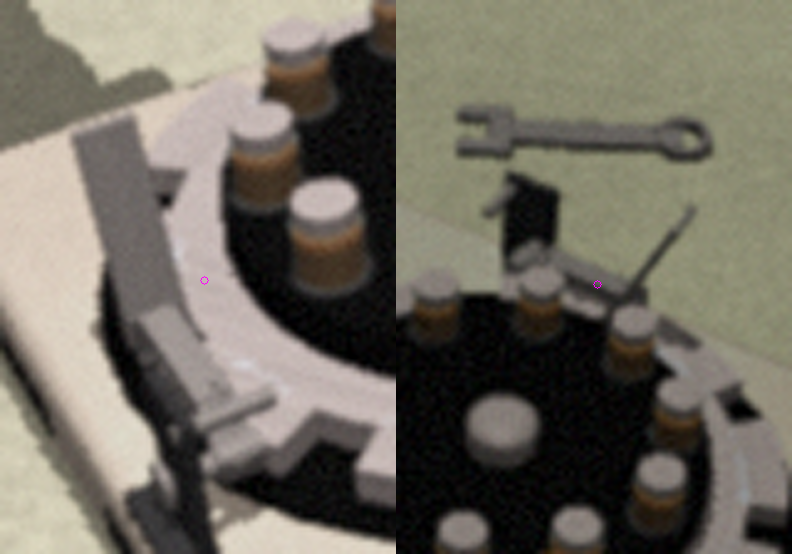

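```bash
python3 - <<'E'
from h import *
p=np.load('pose2.npy')
for n in ('scene','side'):
    c=cap(n); u0=proj(c,W(p,(-22,-124,134))); print(n,'expected move if 0.15:',(proj(c,W(p,(-11,-124,145)))-u0).round(1))
    x,y=np.int32(u0); t=cv2.imread(f'pics/{n}0.png')[y-8:y+16,x-14:x+12]; r=c['frame'][:,:,::-1][y-23:y+31,x-29:x+27].copy()
    m=cv2.matchTemplate(r,t,cv2.TM_CCOEFF_NORMED); _,v,_,l=cv2.minMaxLoc(m); print('match',round(v,3),'shift',l[0]-15,l[1]-15)
E
```

```text
scene expected move if 0.15: [ 1.7 -2.4]
match 0.686 shift 2 6
side expected move if 0.15: [-3.9 -5.5]
match 0.986 shift 0 0
```

```bash
python3 -c "
from bench import manip
print(manip.sign_off())"
```

```text
the job is handed in; nothing more can be done
None
```

The job is handed in: the pawl was tipped back, the tray pushed back one notch (about 0.61 rad measured, 0.628 nominal), and the pawl tipped over again. The side picture shows it fully home, exactly where it was at the start; a last check in the scene camera matched too poorly to confirm it.

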